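Cull faulty reagent cassettes and load the analyser

ROBOT

A 6-joint arm with a two-finger parallel gripper is mounted at the origin on the work surface. World frame = base frame: x ahead of the robot, y to its left, z up, the work surface at z = 0. Lengths are in m, angles in rad, forces in N, time in s.
With the tool pointing down it reaches from about 0.15 to 0.775 m from the base axis. Payload 6.1 kg.
Tool frame: the origin (TCP) lies on the mounting face of the last link; the fingertips stand 173 mm ahead of it and the grasp point (between the pads) lies 155 mm ahead of it; z points along the fingers, y is the line along which they close (so a half turn about z gives the same grasp; the last joint's range is limited). The gripper opens to 85 mm and grips with 20 to 120 N. Pads are 22 mm wide; open, the fingers measure 114 mm over their backs; the gripper's body (76 mm by 85 mm) begins 54 mm behind the grasp point. The pads swing forward as they close: fully open they stand 13 mm farther back than shut.
Start: joints at [-1.312, 0.126, -0.04, 1.405, 0, 1.571], TCP at [0.134, -0.508, 0.405] pointing down, gripper open.
Joint ranges: [-2.72, 2.72], [-0.95, 1.95], [-1.27, 1.35], [-1.78, 2.02], [-1.46, 1.47], [-3.14, 3.14]. Speed limits (rad/s): [2.39, 2.39, 3.01, 3.14, 3.14, 3.14].

INTERFACE

Orientations are given as [roll, pitch, yaw] about the fixed x, y, z axes, in that order (R = Rz(yaw) Ry(pitch) Rx(roll)).
In Python, from bench import readout, optics, order gives the robot as it stands.
- The arm moves only by the shell command python3 -m handwheel 'ROWS'. ROWS is JSON, one flat list of numbers, 7 for each row, row after row: the shift along the tool's x, y, z each as a share of 30 mm, from -1 to 1, then the turn, a rotation vector about the tool's x, y, z each as a share of 0.1 rad, from -1 to 1, then the closure, from -1 (fully open) to 1 (shut). A call has 1 to 20 rows; each row shifts and turns the commanded pose from where the row before left it, along the tool's axes as they then stand; what a row does not reach is not made up. A row lasts 1/10 s, in which the tool goes at most 50 mm and 8.59 degrees, less where a joint would pass 70% of its speed; a pose out of reach is approached as far as the arm can. A call with a number of a shift or a turn outside -1 to 1 is refused whole. A call with a gripper value outside its range is refused whole. The fingers move at their own pace and stop on an object; the grip force is fixed at half the most. Time passes only in rows, so rows that do not move let the fingers close. It gives the time, the measured TCP pose, the force, the opening and the grip force at its end, in the units of the state.
- readout.read_state(): the state, without advancing time (a new reading comes with each control period).
- optics.capture(name): name is "side" or "top"; returns the picture (384x512x3 uint8, red, green, blue); there is no depth.
- optics.camera_params(name): a dict with "vertical_fov" (degrees; the focal length in pixels is half the picture's height over the tangent of half this angle, whatever the lens; pixels are square), "cx", "cy" (the principal point, pixels), "eye" and "orientation" of the camera in the world. Camera axes: x right, y down, z forward; pixel columns grow to the right and rows downward; lengths in m; the calibration is good to about 2 mm. A picture is of the moment at which its call begins. camera_params takes no time and is no camera call.
- order.sign_off(): hands the job in; it is judged then, once.
The state is a dict: "clock": time; "joint_positions": joint angles; "joint_velocities": joint speeds; "tau": joint torques, N m; "tcp_pos": TCP position; "ee_rot": TCP orientation; "ft_force": force on the tool from outside, world axes, zero at the start; "moment": the same for the moment, N m; "width": finger opening in m; "grip_force": force on a finger pad.
Only numpy, scipy, OpenCV 4.12 (cv2) and the standard library are available. Lean on these libraries where they do the work, as an engineer would, in place of code of your own. Each camera call takes 0.05 s, during which the arm holds its last target. There are 200 camera calls.

TASK

Six reagent cassettes stand on the pulled-out loading tray of the lab analyser; two are faulty, one moulded too short and one with a corner broken off (the cap colour does not matter). Put the two faulty ones in the yellow reject bin, leaving the four good ones standing where they are on the tray, and then push the tray by its blue handle fully home into the analyser. Do not disturb the other things on the bench.

Things in the scene. Friction and masses are not known exactly. Their poses are not given: they have to be found in the camera images.
- good_a: Good cassette: off-white plastic block 54 x 26 x 30 mm with a blue round cap (16 mm across, 6 mm high) on top, about 40 g. Stands on the tray, length roughly along the tray's travel, in a 2 x 3 array (66 mm between centres across the tray, 77 mm along it, roughly). Its origin is the centre of its underside; x runs along its length, y across its width (the 26 mm), z up.
- good_b: Good cassette, as good_a, with a green cap. Its origin is the centre of its underside; x runs along its length, y across its width (the 26 mm), z up.
- good_c: Good cassette, as good_a, blue cap. Its origin is the centre of its underside; x runs along its length, y across its width (the 26 mm), z up.
- good_d: Good cassette, as good_a, green cap. Its origin is the centre of its underside; x runs along its length, y across its width (the 26 mm), z up.
- short: Faulty cassette, moulded short: 32 x 26 x 30 mm instead of 54 x 26 x 30, green cap of the same size, about 40 g. On the tray among the good ones. Its origin is the centre of its underside; x runs along its length, y across its width (the 26 mm), z up.
- chipped: Faulty cassette with a broken corner: as good_a with a blue cap, but the corner at its +x, +y end is missing over 18 mm of the length and 15 mm of the width, full height; the full 26 mm width remains from x = -27 to x = +9 mm. On the tray among the good ones. Its origin is the centre of its underside; x runs along its length, y across its width (the 26 mm), z up.
- reject_bin: Yellow open bin, outside 200 (x) x 160 (y) x 55 mm high, walls and floor 5 mm thick, fixed to the table. Origin at the centre of its underside.
- analyser: Grey and white bench analyser, fixed, 405 mm wide, 360 mm deep, 160 mm high at its front, rising to 235 mm 120 mm behind it and to about 315 mm at the screen. Origin on the table under the middle of its mouth (220 mm wide, 90 mm high); x along the front face (which lies at y = 0, from x = -150 to +255 mm), +y into the machine, z up.
- tray (a joint): Travel of the loading tray along the analyser's +y, in m: 0 pulled out (as at the start), 0.175 fully home against its stop. Stays where left; takes about 3 N to slide, plus 6 N per m/s.
- tray_floor (a point): Point on the tray's floor, 12 mm above the table; axes as the analyser's. The grey floor spans x +-100 mm, y -80 to +116 mm from here, with 6 mm high rims and, at the outer end (y = -80), a white front 60 mm tall (top 66 mm above the table). The cassettes stand on this floor at y about -38 and +39, x about -66, 0 and +66 mm.
- tray_handle (a point): Middle of the blue handle bar, 42 mm above the table, 54 mm out from the white tray front: bar 100 mm long along the tray's x, 12 mm thick along the travel, 16 mm high (34 to 50 mm above the table), held by an arm at 45 mm either side of the middle. Axes as the analyser's. With the tray home it lies 75 mm outside the analyser's face.
- strip_vial: Bystander: white test-strip vial, 46 mm across, 105 mm tall, loose. Origin under its centre.
- specimen_jar: Bystander: amber specimen jar with a pink lid, 60 mm across, 70 mm tall, loose. Origin under its centre.
- scanner: Bystander: black handheld barcode scanner, head 45 x 60 x 50 mm, grip 100 mm long to its -y, loose. Origin under its head.
Not all that is in view belongs to the job. What is shaped like the good_a but orange, pink or turquoise is not meant.

How it is judged:
On the way, in this order (a step that is already met when the one before it is completed fails the run):
1. both faulty cassettes lie in the reject bin while the tray is still out (in by less than 50 mm) (x of short in the frame of reject_bin between -0.1 and 0.1 m and y of short in the frame of reject_bin between -0.08 and 0.08 m and z of short in the frame of reject_bin between 0 and 0.055 m and x of chipped in the frame of reject_bin between -0.1 and 0.1 m and y of chipped in the frame of reject_bin between -0.08 and 0.08 m and z of chipped in the frame of reject_bin between 0 and 0.055 m and value of joint tray below 0.05 m), for 0.2 s.
2. the tray is pushed home, to within 6 mm of its stop (value of joint tray above 0.169 m), for 0.2 s.
At the end, for the whole second after the job is handed in: Short and chipped cassettes at rest inside the reject bin (origin within its outline and below its rim); the four good ones at rest on the tray floor, upright within 0.2 rad; tray within 6 mm of fully home (x of short in the frame of reject_bin between -0.1 and 0.1 m and y of short in the frame of reject_bin between -0.08 and 0.08 m and z of short in the frame of reject_bin between 0 and 0.055 m and x of chipped in the frame of reject_bin between -0.1 and 0.1 m and y of chipped in the frame of reject_bin between -0.08 and 0.08 m and z of chipped in the frame of reject_bin between 0 and 0.055 m and x of good_a in the frame of tray_floor between -0.105 and 0.105 m and y of good_a in the frame of tray_floor between -0.085 and 0.12 m and z of good_a in the frame of tray_floor between -0.006 and 0.01 m and angle between each of good_a, good_b, good_c, good_d's own z axis and vertical below 0.2 rad and x of good_b in the frame of tray_floor between -0.105 and 0.105 m and y of good_b in the frame of tray_floor between -0.085 and 0.12 m and z of good_b in the frame of tray_floor between -0.006 and 0.01 m and x of good_c in the frame of tray_floor between -0.105 and 0.105 m and y of good_c in the frame of tray_floor between -0.085 and 0.12 m and z of good_c in the frame of tray_floor between -0.006 and 0.01 m and x of good_d in the frame of tray_floor between -0.105 and 0.105 m and y of good_d in the frame of tray_floor between -0.085 and 0.12 m and z of good_d in the frame of tray_floor between -0.006 and 0.01 m and linear speed of each of good_a, good_b, good_c, good_d, short, chipped below 0.02 m/s and value of joint tray above 0.169 m); the robot touches nothing.
It fails at once if a good cassette shifted more than 30 mm, or tipped over by more than 0.6 rad, while the tray is still out (value of joint tray below 0.01 m and (distance of any of good_a, good_b, good_c, good_d from where it was at the start of the episode above 0.03 m or angle between any of good_a, good_b, good_c, good_d's own z axis and vertical above 0.6 rad)).
It fails at once if the vial, jar or scanner shifted more than 40 mm (distance of any of strip_vial, specimen_jar, scanner from where it was at the start of the episode above 0.04 m).
It also fails if it takes over 72 s, if anything falls off the work surface, if the arm or the gripper's body presses on something with over 40 N, if the wrist force passes 120 N, or if a joint passes its speed limit or range.

## Working session

There is one attempt and no reset: what is moved stays moved. The work goes in short steps, Python scripts to look and compute and a shell command to move; the robot and the scene stay as the last step left them, time stands still between calls to the robot, and variables do not carry over. Pictures are saved under pics/ and viewed, at most 10 in all, crops included, and the job is handed in when it is done.

```bash
mkdir -p pics; python3 - <<'E'
from bench import readout, optics
import cv2
for n in("top","side"):
    im=optics.capture(n); cv2.imwrite(f"pics/{n}0.png",im[:,:,::-1]); print(n,optics.camera_params(n))
s=readout.read_state(); print(s)
E
```

```text
top {'vertical_fov': 45.26067166628189, 'cx': 252.36001833303106, 'cy': 198.1053495601572, 'eye': array([ 0.39110271, -0.05530655,  1.15494946]), 'orientation': array([-2.97129978,  0.02560538, -1.5463504 ])}
side {'vertical_fov': 46.1725628402511, 'cx': 248.97758936156626, 'cy': 198.17716181412584, 'eye': array([-0.11768895,  0.72420682,  0.95175231]), 'orientation': array([-2.28637551, -0.01405269, -2.39400658])}
{'clock': 0.1, 'joint_positions': array([-1.31201333e+00,  1.26324708e-01, -4.05083801e-02,  1.40542135e+00,
       -1.75251736e-05,  1.57077284e+00]), 'joint_velocities': array([-0.00021133, -0.00149593,  0.00051091, -0.0012779 ,  0.00101758,
       -0.00060244]), 'tau': array([-2.57251249e-04, -4.36902380e+01,  3.53605449e+01,  1.36022756e-02,
       -3.98088491e-05,  2.15506120e-06]), 'tcp_pos': array([ 0.13431548, -0.50739756,  0.40400291]), 'ee_rot': array([-3.14013454e+00,  1.74909085e-05,  2.58806507e-01]), 'ft_force': array([-0.03910581, -0.48987238, -1.42253495]), 'moment': array([ 0.0224627 , -0.0022045 ,  0.01015516]), 'grip_force': 0.0, 'width': 0.0851948133799551}
```

View pics/top0.png

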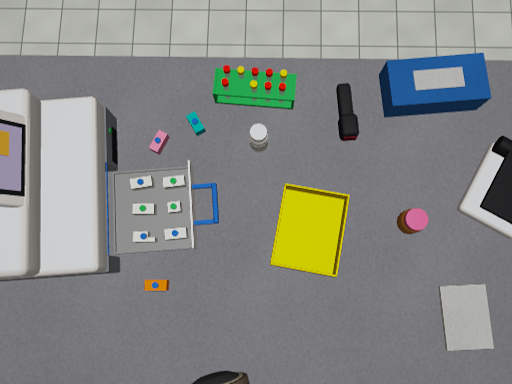

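View pics/side0.png

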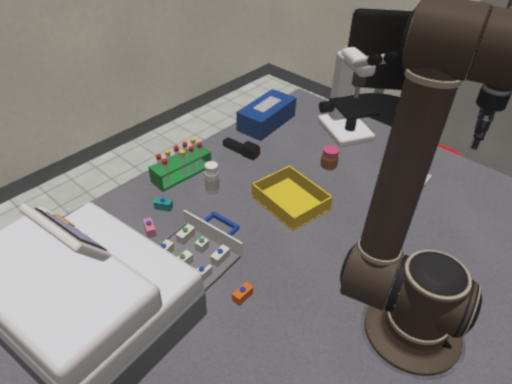

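The top view shows the short cassette at about (174,207), the chipped one at (144,237), the bin centred near (311,230), and the handle bar near (215,204).

```bash
cat > h.py <<'E'
import numpy as np, cv2
from bench import readout, optics
from scipy.spatial.transform import Rotation as R
def cast(n,uv,z):
    p=optics.camera_params(n); f=192/np.tan(np.radians(p["vertical_fov"]/2))
    uv=np.atleast_2d(np.array(uv,float))
    d=np.c_[(uv[:,0]-p["cx"])/f,(uv[:,1]-p["cy"])/f,np.ones(len(uv))]@R.from_euler("xyz",p["orientation"]).as_matrix().T
    e=np.array(p["eye"]); return e+d*((z-e[2])/d[:,2])[:,None]
def blobs(mask,lo,hi=1e9):
    c,_=cv2.findContours(mask.astype(np.uint8),cv2.RETR_EXTERNAL,cv2.CHAIN_APPROX_NONE)
    return [k for k in c if lo<=cv2.contourArea(k)<hi]
def shift(dw):  # world displacement -> tool-axis units of 30mm
    s=readout.read_state(); return R.from_euler("xyz",s["ee_rot"]).inv().apply(dw)/0.03
E
python3 - <<'E'
from h import *
im=cv2.cvtColor(optics.capture("top"),cv2.COLOR_RGB2BGR); cv2.imwrite("pics/t1.png",im)
hsv=cv2.cvtColor(im,cv2.COLOR_BGR2HSV); H,S,V=cv2.split(hsv)
roi=np.zeros(H.shape,bool); roi[170:248,118:188]=1
for nm,m in (("blue",(H>95)&(H<130)&(S>110)),("green",(H>45)&(H<90)&(S>90))):
    for c in blobs(m&roi,4):
        M=cv2.moments(c); uv=(M['m10']/M['m00'],M['m01']/M['m00']); print(nm,np.round(uv,1),cast("top",uv,.048)[0].round(4))
w=(roi&((V>150)|(S>110))).astype(np.uint8)
for c in blobs(w,30):
    P=cast("top",c[:,0],.042)[:,:2].astype(np.float32); r=cv2.minAreaRect(P*1000); print("white",c[:,0].mean(0).round(), np.round(r[0],1),np.round(r[1],1),round(r[2],1))
for nm,m,z,lo in(("bin",(H>20)&(H<35)&(S>150)&(V>60),.055,2000),("handle",(H>100)&(H<125)&(S>150),.05,60)):
    for c in blobs(m,lo):
        x,y,_,_=cv2.boundingRect(c)
        if x>360: continue
        r=cv2.minAreaRect((cast("top",c[:,0],z)[:,:2]*1000).astype(np.float32)); print(nm,(x,y),np.round(r[0],1),np.round(r[1],1),round(r[2],1))
cv2.imwrite("pics/crop1.png",cv2.resize(im[160:260,100:230],None,fx=6,fy=6,interpolation=cv2.INTER_CUBIC))
E
```

```text
blue [142.9 235.7] [0.4831 0.2403 0.048 ]
blue [174.3 232.6] [0.4922 0.1644 0.048 ]
blue [139.7 181.2] [0.6175 0.2571 0.048 ]
green [142.2 207.6] [0.5518 0.2466 0.048 ]
green [172.8 205.8] [0.5579 0.1716 0.048 ]
green [172.5 180.1] [0.6218 0.1758 0.048 ]
white [143. 237.] [484.2 241.5] [26.8 54.2] 1.3
white [175. 233.] [492.7 165.3] [27.4 55.5] 6.5
white [143. 208.] [551.7 247.4] [24.9 53. ] 1.2
white [173. 206.] [558.4 172.5] [27.5 33.1] 8.4
white [140. 182.] [617.9 257.8] [27.3 54.9] 10.8
white [173. 180.] [622.4 176.4] [27.8 54.8] 8.4
bin (270, 183) [ 507.6 -161.9] [159.6 199.8] 80.7
handle (192, 183) [565.5  93. ] [99.2 58.8] 5.6
```

View pics/crop1.png

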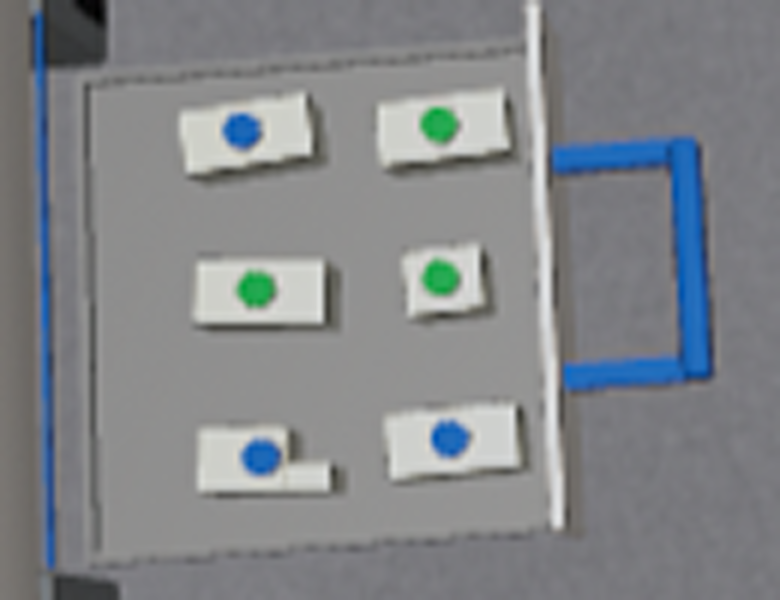

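```bash
python3 -m handwheel '[0.97,-0.91,0,0,0,0,0, 0.97,-0.91,0,0,0,0,0, 0.97,-0.91,0,0,0,0,0, 0.97,-0.91,0,0,0,0,0, 0.97,-0.91,0,0,0,0,0, 0.97,-0.91,0,0,0,0,0, 0.97,-0.91,0,0,0,0,0, 0.97,-0.91,0,0,0,0,0, 0.97,-0.91,0,0,0,0,0, 0.97,-0.91,0,0,0,0,0, 0.97,-0.91,0,0,0,0,0, 0.97,-0.91,0,0,0,0,0, 0.97,-0.91,0,0,0,0,0, 0.97,-0.91,0,0,0,0,0, 0.97,-0.91,0,0,0,0,0, 0.97,-0.91,0,0,0,0,0, 0.97,-0.91,0,0,0,0,0, 0.97,-0.91,0,0,0,0,0, 0.97,-0.91,0,0,0,0,0, 0.97,-0.91,0,0,0,0,0]'
python3 -m handwheel '[0,0,0,0,0,-1,0, 0,0,0,0,0,-1,0, 0,0,0,0,0,-1,0, 0,0,0,0,0,-1,0, 0,0,0,0,0,-1,0, 0,0,0,0,0,-1,0, 0,0,0,0,0,-1,0, 0,0,0,0,0,-1,0, 0,0,0,0,0,-1,0, 0,0,0,0,0,-1,0, 0,0,0,0,0,-1,0, 0,0,0,0,0,-1,0, 0,0,0,0,0,-1,0, 0,0,0,0,0,-1,0, 0,0,0,0,0,-0.6,0, 0,0,0,0,0,0,0]'
python3 -c "
from h import *
s=readout.read_state();print(s['tcp_pos'],s['ee_rot'],s['width'],shift(np.array([.5584,.1725,.186])-s['tcp_pos']))"
```

```text
clock: 2.15
tcp_pos: [0.5607, 0.1608, 0.4043]
ee_rot: [-3.133, 0.001, 0.278]
ft_force: [-0.0, -0.1, -0.3]
width: 0.043
grip_force: 0.0
clock: 3.75
tcp_pos: [0.5603, 0.1585, 0.4043]
ee_rot: [-3.14, -0.008, 1.735]
ft_force: [-0.0, -0.3, 0.1]
width: 0.0427
grip_force: 0.0
[0.56025477 0.15845075 0.40431449] [-3.13993797 -0.00756085  1.73508404] 0.04266892343449596 [0.41707961 0.02764542 7.28047542]
```

```bash
cat >> h.py <<'E'
def goto(g,yaw):  # remaining tool-axis units to bring the grasp point to g, and turn about tool z (0.1 rad units)
    s=readout.read_state(); r=R.from_euler("xyz",s["ee_rot"]); p=s["tcp_pos"]+r.apply([0,0,.155])
    print("grasp",p.round(4),"rot",s["ee_rot"].round(4),"w",round(s["width"],4),"units",(r.inv().apply(np.array(g)-p)/.03).round(2),"turn",round(-(yaw-s["ee_rot"][2])*10,2))
E
python3 -m handwheel '[0.4,0,0.7,0,0,0.18,0, 0,0,0.8,0,0,0,0, 0,0,0.8,0,0,0,0, 0,0,0.8,0,0,0,0, 0,0,0.5,0,0,0,0, 0,0,0,0,0,0,0, 0,0,0,0,0,0,0]'
python3 - <<'E'
from h import *
goto([.5584,.1725,.032],1.717)
im=optics.capture("top")[:,:,::-1]; cv2.imwrite("pics/c2.png",cv2.resize(im[160:260,100:230],None,fx=5,fy=5))
E
```

```text
clock: 4.45
tcp_pos: [0.5581, 0.1711, 0.297]
ee_rot: [-3.14, -0.008, 1.716]
ft_force: [1.0, -0.3, 0.5]
width: 0.0428
grip_force: 0.0
grasp [0.5577 0.1722 0.142 ] rot [-3.1401 -0.0076  1.7162] w 0.0428 units [-0.02  0.03  3.67] turn -0.01
```

View pics/c2.png

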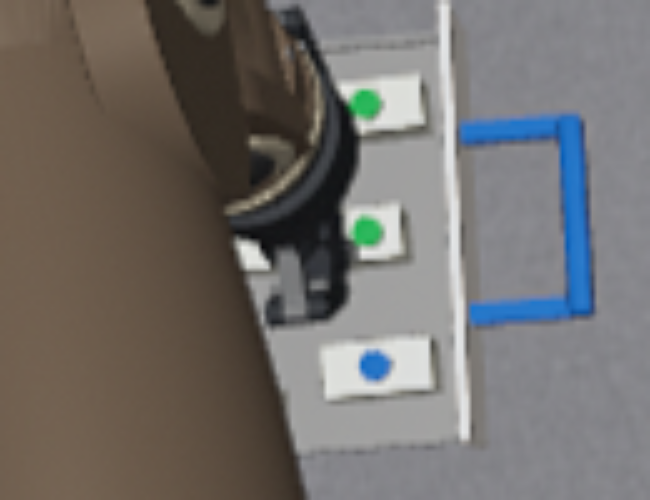

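The gripper is above the short cassette (cap at about (368,232) in the crop). The sideways offset in the picture is parallax from its height, so I'm descending.

```bash
python3 -m handwheel '[0,0,0.7,0,0,0,0, 0,0,0.7,0,0,0,0, 0,0,0.7,0,0,0,0, 0,0,0.7,0,0,0,0, 0,0,0.5,0,0,0,0, 0,0,0.35,0,0,0,0, 0,0,0,0,0,0,0]'
python3 -m handwheel '[0,0,0,0,0,0,1, 0,0,0,0,0,0,1, 0,0,0,0,0,0,1, 0,0,0,0,0,0,1, 0,0,0,0,0,0,1]'; python3 -c "
from h import *
goto([.5584,.1725,.2],1.717)"
```

```text
clock: 5.2
tcp_pos: [0.5578, 0.1719, 0.1868]
ee_rot: [-3.14, -0.008, 1.717]
ft_force: [-0.4, 0.4, -0.5]
width: 0.0429
grip_force: 0.0
clock: 5.7
tcp_pos: [0.5584, 0.1721, 0.1886]
ee_rot: [3.14, -0.008, 1.717]
ft_force: [0.5, 0.2, 6.5]
width: 0.0251
grip_force: 59.5
grasp [0.5584 0.1733 0.0336] rot [ 3.1403 -0.008   1.717 ] w 0.0251 units [ 0.02  0.   -5.55] turn 0.0
```

```bash
python3 -m handwheel '[0,0,-0.5,0,0,0,1, 0,0,-0.7,0,0,0,1, 0,0,-0.7,0,0,0,1, 0,0,-0.7,0,0,0,1, 0,0,-0.7,0,0,0,1, 0,0,-0.7,0,0,0,1, 0,0,-0.4,0,0,0,1]'
python3 -m handwheel '[-0.4,-0.1,0,0,0,0,1, -0.7,-0.13,0,0,0,0,1, -0.7,-0.13,0,0,0,0,1, -0.7,-0.13,0,0,0,0,1, -0.7,-0.13,0,0,0,0,1, -0.7,-0.13,0,0,0,0,1, -0.7,-0.13,0,0,0,0,1, -0.7,-0.13,0,0,0,0,1, -0.7,-0.13,0,0,0,0,1, -0.7,-0.13,0,0,0,0,1, -0.7,-0.13,0,0,0,0,1, -0.7,-0.13,0,0,0,0,1, -0.7,-0.13,0,0,0,0,1, -0.7,-0.13,0,0,0,0,1, -0.7,-0.13,0,0,0,0,1, -0.7,-0.13,0,0,0,0,1, -0.4,-0.1,0,0,0,0,1, 0,0,0,0,0,0,1, 0,0,0,0,0,0,1]'; python3 -c "
from h import *
goto([.547,-.168,.035],1.717)
im=optics.capture('side')[:,:,::-1]; cv2.imwrite('pics/s3.png',cv2.resize(im[120:320,110:360],None,fx=3,fy=3))"
```

```text
clock: 6.4
tcp_pos: [0.5583, 0.171, 0.3211]
ee_rot: [3.141, -0.008, 1.717]
ft_force: [-0.2, -0.2, -1.5]
width: 0.0254
grip_force: 58.9
clock: 8.3
tcp_pos: [0.5434, -0.1738, 0.3161]
ee_rot: [-3.14, -0.008, 1.716]
ft_force: [-0.3, 1.0, -1.2]
width: 0.0253
grip_force: 58.9
grasp [ 0.5429 -0.1726  0.1612] rot [-3.1397 -0.0085  1.7165] w 0.0253 units [0.1  0.17 4.21] turn -0.01
```

View pics/s3.png

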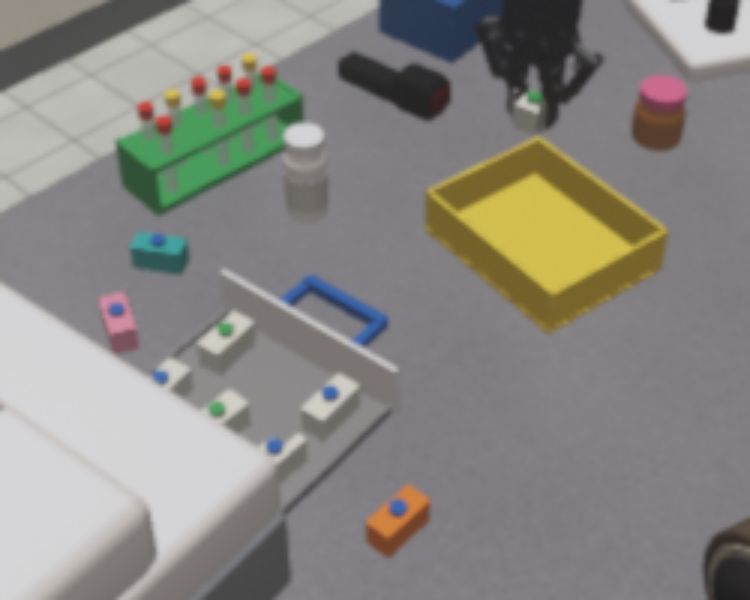

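The short cassette is held in the gripper (at about (530,108) in the crop), and the other five stand undisturbed. Next I lower it into the bin and release.

```bash
python3 -m handwheel '[0.1,0.17,0.5,0,0,0,1, 0,0,0.7,0,0,0,1, 0,0,0.7,0,0,0,1, 0,0,0.7,0,0,0,1, 0,0,0.7,0,0,0,1, 0,0,0.5,0,0,0,1, 0,0,0.3,0,0,0,1, 0,0,0,0,0,0,1]'
python3 -m handwheel '[0,0,0,0,0,0,0, 0,0,0,0,0,0,0, 0,0,0,0,0,0,0, 0,0,-0.5,0,0,0,0, 0,0,-0.7,0,0,0,0, 0,0,-0.7,0,0,0,0, 0,0,-0.7,0,0,0,0, 0,0,-0.7,0,0,0,0, 0,0,-0.7,0,0,0,0, 0,0,0,0,0,0,0]'; python3 -c "
from h import *
goto([.4843,.2485,.035],np.radians(91.3))"
```

```text
clock: 9.15
tcp_pos: [0.5476, -0.1683, 0.1926]
ee_rot: [-3.139, -0.009, 1.718]
ft_force: [-0.7, 0.4, -0.4]
width: 0.0253
grip_force: 58.9
clock: 10.15
tcp_pos: [0.5491, -0.1704, 0.3176]
ee_rot: [3.137, -0.005, 1.717]
ft_force: [0.3, -0.5, 0.6]
width: 0.043
grip_force: 0.0
grasp [ 0.5497 -0.1696  0.1626] rot [ 3.137  -0.0049  1.7169] w 0.043 units [14.08 -0.15  4.32] turn 1.23
```

```bash
python3 -m handwheel '[0.4,0,0,0,0,0,0, 0.8,0,0,0,0,0,0, 0.8,0,0,0,0,0,0, 0.8,0,0,0,0,0,0, 0.8,0,0,0,0,0,0, 0.8,0,0,0,0,0,0, 0.8,-0.15,0,0,0,0,0, 0.8,0,0,0,0,0,0, 0.8,0,0,0,0,0,0, 0.8,0,0,0,0,0,0, 0.8,0,0,0,0,0,0, 0.8,0,0,0,0,0,0, 0.8,0,0,0,0,0,0, 0.8,0,0,0,0,0,0, 0.8,0,0,0,0,0,0, 0.8,0,0,0,0,0,0, 0.8,0,0,0,0,0,0, 0.8,0,0,0,0,0,0, 0,0,0,0,0,0.6,0, 0,0,0,0,0,0.63,0]'
python3 -m handwheel '[0,0,0,0,0,0,0, 0,0,0,0,0,0,0]'; python3 -c "
from h import *
goto([.4843,.2485,.035],np.radians(91.3))"
```

```text
clock: 12.15
tcp_pos: [0.4815, 0.2459, 0.3154]
ee_rot: [-3.137, -0.007, 1.593]
ft_force: [-0.2, -1.0, 0.2]
width: 0.0427
grip_force: 0.0
clock: 12.35
tcp_pos: [0.4821, 0.2449, 0.3161]
ee_rot: [-3.138, -0.007, 1.596]
ft_force: [0.8, 0.1, 0.0]
width: 0.0424
grip_force: 0.0
grasp [0.4815 0.246  0.1611] rot [-3.1382 -0.0069  1.5958] w 0.0424 units [0.05 0.11 4.2 ] turn 0.02
```

```bash
python3 -m handwheel '[0.05,0.1,0.5,0,0,0,0, 0,0,0.7,0,0,0,0, 0,0,0.7,0,0,0,0, 0,0,0.7,0,0,0,0, 0,0,0.7,0,0,0,0, 0,0,0.5,0,0,0,0, 0,0,0.4,0,0,0,0, 0,0,0,0,0,0,0]'
python3 -m handwheel '[0,0,0,0,0,0,1, 0,0,0,0,0,0,1, 0,0,0,0,0,0,1, 0,0,0,0,0,0,1, 0,0,0,0,0,0,1]'
python3 -m handwheel '[0,0,-0.5,0,0,0,1, 0,0,-0.7,0,0,0,1, 0,0,-0.7,0,0,0,1, 0,0,-0.7,0,0,0,1, 0,0,-0.7,0,0,0,1, 0,0,-0.7,0,0,0,1, 0,0,-0.2,0,0,0,1]'; python3 -c "
from h import *
goto([.468,-.148,.035],np.radians(91.3))"
```

```text
clock: 13.15
tcp_pos: [0.4846, 0.2468, 0.1892]
ee_rot: [-3.137, -0.006, 1.594]
ft_force: [-0.1, -0.4, 0.1]
width: 0.0427
grip_force: 0.0
clock: 13.65
tcp_pos: [0.4856, 0.2474, 0.1917]
ee_rot: [-3.141, -0.008, 1.594]
ft_force: [-1.0, -0.0, 2.3]
width: 0.0251
grip_force: 59.1
clock: 14.35
tcp_pos: [0.4861, 0.2465, 0.3194]
ee_rot: [3.14, -0.009, 1.594]
ft_force: [0.0, 0.1, -1.4]
width: 0.0251
grip_force: 58.9
grasp [0.4862 0.2479 0.1644] rot [ 3.1403 -0.009   1.594 ] w 0.0251 units [-13.22  -0.92   4.19] turn 0.01
```

```bash
python3 -m handwheel '[-0.4,-0.05,0,0,0,0,1, -0.8,-0.05,0,0,0,0,1, -0.8,-0.05,0,0,0,0,1, -0.8,-0.05,0,0,0,0,1, -0.8,-0.05,0,0,0,0,1, -0.8,-0.05,0,0,0,0,1, -0.8,-0.05,0,0,0,0,1, -0.8,-0.05,0,0,0,0,1, -0.8,-0.05,0,0,0,0,1, -0.8,-0.05,0,0,0,0,1, -0.8,-0.05,0,0,0,0,1, -0.8,-0.05,0,0,0,0,1, -0.8,-0.05,0,0,0,0,1, -0.8,-0.05,0,0,0,0,1, -0.8,-0.05,0,0,0,0,1, -0.8,-0.05,0,0,0,0,1, -0.8,-0.05,0,0,0,0,1, 0,0,0,0,0,0,1, 0,0,0,0,0,0,1]'; python3 -c "
from h import *
goto([.468,-.148,.037],np.radians(91.3))"
```

```text
clock: 16.25
tcp_pos: [0.4685, -0.1506, 0.3128]
ee_rot: [-3.138, -0.008, 1.592]
ft_force: [-0.3, 0.3, -1.0]
width: 0.0251
grip_force: 58.9
grasp [ 0.4679 -0.1493  0.1578] rot [-3.1375 -0.0085  1.5923] w 0.0251 units [0.01 0.02 4.03] turn -0.01
```

```bash
python3 -m handwheel '[0,0,0.5,0,0,0,1, 0,0,0.7,0,0,0,1, 0,0,0.7,0,0,0,1, 0,0,0.7,0,0,0,1, 0,0,0.7,0,0,0,1, 0,0,0.5,0,0,0,1, 0,0,0.2,0,0,0,1, 0,0,0,0,0,0,1]'
python3 -m handwheel '[0,0,0,0,0,0,0, 0,0,0,0,0,0,0, 0,0,0,0,0,0,0, 0,0,-0.5,0,0,0,0, 0,0,-0.7,0,0,0,0, 0,0,-0.7,0,0,0,0, 0,0,-0.7,0,0,0,0, 0,0,-0.7,0,0,0,0, 0,0,-0.7,0,0,0,0, 0,0,0,0,0,0,1, 0,0,0,0,0,0,1, 0,0,0,0,0,0,1]'; python3 - <<'E'
from h import *
goto([.5714,.0329,.16],np.radians(95.6))
im=optics.capture("side")[:,:,::-1]; cv2.imwrite("pics/s4.png",cv2.resize(im[120:320,110:360],None,fx=3,fy=3))
E
```

```text
clock: 17.05
tcp_pos: [0.4685, -0.1485, 0.1932]
ee_rot: [-3.138, -0.008, 1.595]
ft_force: [-0.9, -0.5, -0.2]
width: 0.0251
grip_force: 58.9
clock: 18.25
tcp_pos: [0.469, -0.1501, 0.3132]
ee_rot: [-3.138, -0.008, 1.594]
ft_force: [0.1, -0.3, -0.9]
width: 0.0009
grip_force: 0.0
grasp [ 0.4685 -0.1489  0.1582] rot [-3.1385 -0.0079  1.5939] w 0.0009 units [ 5.98  3.57 -0.03] turn -0.75
```

View pics/s4.png

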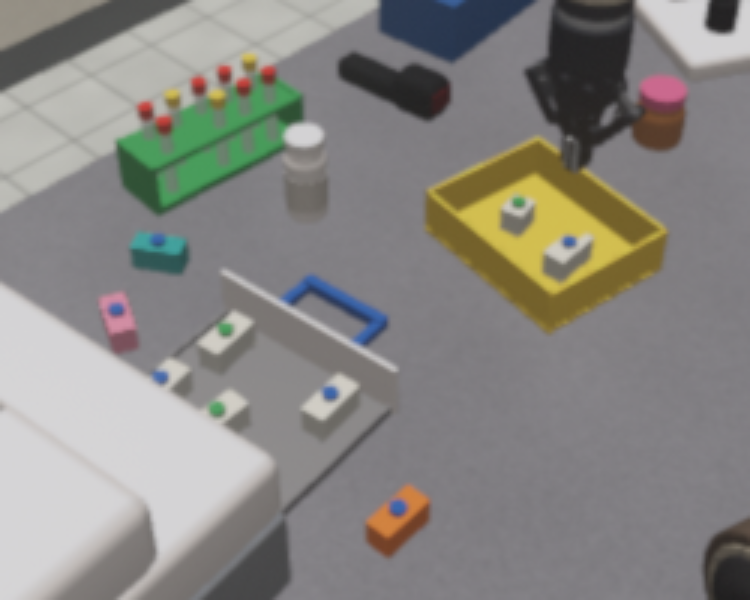

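Both faulty cassettes stand in the bin (crop (518,212) and (570,252)), and the four good ones are untouched. Next I move in front of the handle.

```bash
python3 -m handwheel '[0.6,0.36,0,0,0,0,1, 0.6,0.36,0,0,0,0,1, 0.6,0.36,0,0,0,0,1, 0.6,0.36,0,0,0,0,1, 0.6,0.36,0,0,0,0,1, 0.6,0.36,0,0,0,0,1, 0.6,0.36,0,0,0,0,1, 0.6,0.36,0,0,0,0,1, 0.6,0.36,0,0,0,0,1, 0.6,0.36,0,0,0,0,1, 0,0,0,0,0,-0.75,1, 0,0,0.7,0,0,0,1, 0,0,0.7,0,0,0,1, 0,0,0.7,0,0,0,1, 0,0,0.7,0,0,0,1, 0,0,0.5,0,0,0,1, 0,0,0.5,0,0,0,1, 0,0,0.2,0,0,0,1, 0,0,0,0,0,0,1]'; python3 -c "
from h import *
goto([.5684,.0637,.038],np.radians(95.6))
goto([.5684-.175*.0976,.0637+.175*.9952,.038],np.radians(95.6))"
```

```text
clock: 20.2
tcp_pos: [0.5722, 0.0332, 0.1937]
ee_rot: [-3.137, -0.008, 1.669]
ft_force: [-1.3, 0.0, 0.9]
width: -0.0001
grip_force: 0.0
grasp [0.5714 0.0343 0.0387] rot [-3.1372 -0.0077  1.669 ] w -0.0001 units [ 0.99 -0.    0.03] turn 0.0
grasp [0.5714 0.0343 0.0387] rot [-3.1372 -0.0077  1.669 ] w -0.0001 units [ 6.82 -0.    0.08] turn 0.0
```

```bash
python3 -m handwheel '[0.1,0,0,0,0,0,1, 0.1,0,0,0,0,0,1, 0.1,0,0,0,0,0,1, 0.1,0,0,0,0,0,1, 0.1,0,0,0,0,0,1, 0.1,0,0,0,0,0,1, 0.1,0,0,0,0,0,1, 0.1,0,0,0,0,0,1, 0.15,0,0,0,0,0,1, 0.15,0,0,0,0,0,1, 0.2,0,0,0,0,0,1, 0.2,0,0,0,0,0,1, 0.2,0,0,0,0,0,1, 0.2,0,0,0,0,0,1, 0.2,0,0,0,0,0,1, 0.2,0,0,0,0,0,1, 0.2,0,0,0,0,0,1, 0.2,0,0,0,0,0,1, 0.2,0,0,0,0,0,1, 0.2,0,0,0,0,0,1]'
python3 -m handwheel '[0.2,0,0,0,0,0,1, 0.2,0,0,0,0,0,1, 0.2,0,0,0,0,0,1, 0.2,0,0,0,0,0,1, 0.2,0,0,0,0,0,1, 0.2,0,0,0,0,0,1, 0.2,0,0,0,0,0,1, 0.2,0,0,0,0,0,1, 0.2,0,0,0,0,0,1, 0.2,0,0,0,0,0,1]'; python3 -c "
from h import *
goto([.5684-.175*.0976,.0637+.175*.9952,.038],np.radians(95.6))"
```

```text
clock: 22.2
tcp_pos: [0.5636, 0.1262, 0.1958]
ee_rot: [-3.14, -0.008, 1.669]
ft_force: [1.3, -3.4, -2.3]
width: -0.0003
grip_force: 1.7
clock: 23.2
tcp_pos: [0.5577, 0.1859, 0.1963]
ee_rot: [-3.14, -0.008, 1.669]
ft_force: [-0.1, -3.1, -3.0]
width: 0.0002
grip_force: 1.7
grasp [0.5573 0.1871 0.0413] rot [-3.1398 -0.0076  1.669 ] w 0.0002 units [ 1.7  -0.03  0.12] turn 0.01
```

```bash
python3 -m handwheel '[0.15,0,0,0,0,0,1, 0.15,0,0,0,0,0,1, 0.15,0,0,0,0,0,1, 0.15,0,0,0,0,0,1, 0.15,0,0,0,0,0,1, 0.1,0,0,0,0,0,1, 0.1,0,0,0,0,0,1, 0.1,0,0,0,0,0,1, 0.05,0,0,0,0,0,1, 0.05,0,0,0,0,0,1, 0,0,0,0,0,0,1]'
python3 -m handwheel '[0.1,0,0,0,0,0,1, 0.1,0,0,0,0,0,1, 0.05,0,0,0,0,0,1, 0,0,0,0,0,0,1]';python3 -c "
from h import *
goto([.5684-.175*.0976,.0637+.175*.9952,.038],np.radians(95.6))"
```

```text
clock: 24.3
tcp_pos: [0.5545, 0.22, 0.1968]
ee_rot: [-3.14, -0.008, 1.669]
ft_force: [-1.0, -2.7, -1.0]
width: 0.0002
grip_force: 1.0
clock: 24.7
tcp_pos: [0.5538, 0.2269, 0.1968]
ee_rot: [-3.14, -0.005, 1.669]
ft_force: [-0.2, -5.7, -1.5]
width: -0.0002
grip_force: 3.3
grasp [0.5536 0.2277 0.0418] rot [-3.1405 -0.0054  1.6687] w -0.0002 units [ 0.34 -0.04  0.13] turn 0.0
```

Nearly home; push until the force rises at the stop.

```bash
python3 -m handwheel '[0.05,0,0,0,0,0,1, 0.05,0,0,0,0,0,1, 0.05,0,0,0,0,0,1, 0,0,0,0,0,0,1, 0,0,0,0,0,0,1]'; python3 -m handwheel '[0.05,0,0,0,0,0,1, 0.05,0,0,0,0,0,1, 0,0,0,0,0,0,1, 0,0,0,0,0,0,1]'
```

```text
clock: 25.2
tcp_pos: [0.5536, 0.2283, 0.1969]
ee_rot: [-3.141, 0.003, 1.666]
ft_force: [0.2, -22.1, 2.4]
width: 0.0005
grip_force: 11.1
clock: 25.6
tcp_pos: [0.5534, 0.2294, 0.1969]
ee_rot: [-3.141, 0.009, 1.664]
ft_force: [1.9, -32.8, 6.0]
width: -0.0004
grip_force: 16.3
```

The force rises to 33 N with little motion, so the tray is at its stop. I back off, rise and check.

```bash
python3 -m handwheel '[-0.2,0,0,0,0,0,1, -0.3,0,0,0,0,0,1, -0.5,0,0,0,0,0,1, -0.6,0,0,0,0,0,1, -0.6,0,0,0,0,0,1, -0.6,0,0,0,0,0,1, 0,0,-0.7,0,0,0,1, 0,0,-0.7,0,0,0,1, 0,0,-0.7,0,0,0,1, -0.8,0,-0.7,0,0,0,1, -0.8,0,-0.7,0,0,0,1, -0.8,0,0,0,0,0,1, -0.8,0,0,0,0,0,1, -0.8,0,0,0,0,0,1, -0.8,0,0,0,0,0,1, 0,0,0,0,0,0,1, 0,0,0,0,0,0,1]'; python3 - <<'E'
from h import *
im=optics.capture("side")[:,:,::-1]
t=optics.capture("top")[:,:,::-1]
cv2.imwrite("pics/s5.png",np.vstack([cv2.resize(im[100:340,60:360],(600,480)),np.zeros((4,600,3),np.uint8)]));
cv2.imwrite("pics/t5.png",t)
h=cv2.cvtColor(t.copy(),cv2.COLOR_BGR2HSV); H,S,V=cv2.split(h); m=(H>100)&(H<125)&(S>150); m[:,230:]=0
for c in blobs(m,20):
    r=cv2.minAreaRect((cast("top",c[:,0],.05)[:,:2]*1000).astype(np.float32)); print(cv2.boundingRect(c),np.round(r[0],1),np.round(r[1],1),round(r[2],1))
E
```

```text
clock: 27.3
tcp_pos: [0.5755, 0.0062, 0.3002]
ee_rot: [-3.141, -0.008, 1.668]
ft_force: [-0.1, -0.3, -0.5]
width: -0.0001
grip_force: 0.0
(122, 188, 25, 42) [548.7 265.4] [99.2 58. ] 5.7
```

View pics/s5.png

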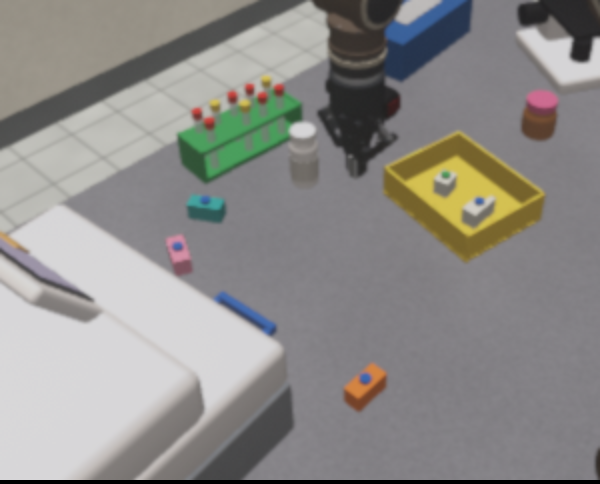

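View pics/t5.png

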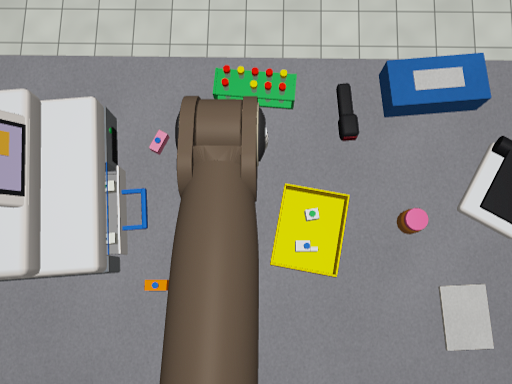

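The handle moved by (−16.8, 172.4) mm, a travel of 173 mm, which is within 2 mm of the stop. Both faulty cassettes are in the bin (top view (312,214) and (307,246)), the arm is clear, and the bystanders are where they were.

```bash
python3 -c "
from bench import order
print(order.sign_off())"
```

```text
the job is handed in; nothing more can be done
None
```

The job is handed in: both faulty cassettes are in the reject bin, and the tray is pushed home against its stop (173 mm travel measured of 175 mm). The four good cassettes were untouched on the tray before the push, but inside the analyser I could see only parts of two afterwards.

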